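# Build the sieve column on the shaker

### The job

Build up the sieve column on the shaker's receiver pan for the next particle-size run: the fine sieve (blue collar) in the pan, the medium one (yellow) on top of it, the coarse one (red) on top of that, and the lid on the coarse sieve, each nested fully home and level in the one below so that nothing rocks when the shaker runs. The green-collared sieve is not in this method: leave it and the little vial standing where they are.

Things in the scene. Friction and masses are not known exactly. Their poses are not given: they have to be found in the camera images.
- shaker: White vibrating base, fixed, 126 x 112 x 40 mm, black control panel on its -x side, with a round aluminium table (80 mm diameter, top 52 mm above the bench) carrying an empty steel receiver pan: 60 mm diameter, bore 54 mm, rim 75 mm above the bench. A sieve seated in it has its origin 67 mm above this one. Origin: on the pan's axis at bench level; z up; turned about z.
- fine_sieve: Test sieve: steel frame, 60 mm diameter, 46 mm high, blue collar round the top 10 mm, very dense (2 mm pitch) wire mesh inside. Lowest 8 mm: tapered skirt, 47 to 51 mm diameter; above it a plain 60 mm cylinder, open on top, bore 54 mm. The skirt nests in the bore below until the shoulder sits on the rim: origin then 38 mm above that of the sieve below. Origin: centre of the underside; z up; any yaw. 110 g.
- medium_sieve: Test sieve: steel frame, 60 mm diameter, 46 mm high, yellow collar round the top 10 mm, 4 mm pitch wire mesh inside. Lowest 8 mm: tapered skirt, 47 to 51 mm diameter; above it a plain 60 mm cylinder, open on top, bore 54 mm. The skirt nests in the bore below until the shoulder sits on the rim: origin then 38 mm above that of the sieve below. Origin: centre of the underside; z up; any yaw. 110 g.
- coarse_sieve: Test sieve: steel frame, 60 mm diameter, 46 mm high, red collar round the top 10 mm, open 8 mm pitch wire mesh inside. Lowest 8 mm: tapered skirt, 47 to 51 mm diameter; above it a plain 60 mm cylinder, open on top, bore 54 mm. The skirt nests in the bore below until the shoulder sits on the rim: origin then 38 mm above that of the sieve below. Origin: centre of the underside; z up; any yaw. 110 g.
- lid: Lid: steel disc, 60 mm diameter, 4 mm thick, on an 8 mm tapered skirt like the sieves' (47 to 51 mm diameter), with a black round knob to lift it by (21 mm diameter, from 12 to 42 mm above the origin). Seated on a sieve, its origin is 38 mm above that sieve's. Origin: centre of the underside of the skirt; z up. 80 g.
- spare_sieve: Spare test sieve, not used in this job: same size and shape as the others (60 mm diameter, 46 mm high), green collar, very open 12 mm wire mesh. Origin: centre of the underside; z up.
- vial: Bystander: clear screw-cap vial with pale blue liquid and a white cap, 23 mm diameter, 50 mm high, standing upright. Origin: centre of its underside; z up.

How it is judged:
By the outcome, as a careful person would: the job done as asked, in the order asked, and still so for the second after the job is handed in, with the robot touching nothing.
It also fails if it takes over 99 s, if anything falls off the work surface, if the arm or the gripper's body presses on something with over 40 N, if the wrist force passes 120 N, or if a joint passes its speed limit or range.

### The arm

A 7-joint arm with a two-finger parallel gripper is mounted at the origin on a cart in front of the work surface, level with it; the furniture and walls round the work are solid. World frame = base frame: x ahead of the robot, y to its left, z up, the work surface at z = 0. Lengths are in m, angles in rad, forces in N, time in s.
With the tool pointing down it reaches from about 0.35 to 0.9 m from the base axis. Payload 8.1 kg.
Tool frame: the origin (TCP) lies where the fingers leave the gripper's body, on its centre line; the fingertips stand 66 mm ahead of it and the grasp point (between the pads) lies 47 mm ahead of it (arm.tip_reach is the distance from the TCP to the fingertips, in m); z points along the fingers, y is the direction in which the jaws open and shut (so a half turn about z gives the same grasp; the last joint's range is limited). The gripper opens to 92 mm and grips with 3 to 60 N. Pads are 19 mm wide; open, the fingers measure 130 mm over their backs; the gripper's body (75 mm by 190 mm) begins 47 mm behind the grasp point.
Start: joints at [-1.239, 0.434, 0.025, 1.573, -0.012, 1.134, -0.075], TCP at [0.263, 0.567, 0.292] pointing down, gripper open.
Joint ranges: [-2.62, 2.62], [-0.44, 2.09], [-1.27, 1.32], [0.08, 2.57], [-1.32, 4.46], [0.12, 2], [-2.74, 2.74]. Speed limits (rad/s): [2.22, 2.22, 3.01, 3.01, 3.14, 3.14, 3.14].

### API

Orientations are given as a rotation vector (axis times angle).
In Python, from cell import arm gives the robot as it stands.
- The arm moves only by the tool carry_out, never from a script. Its argument "plan" is a list of rows, each a list of 5 numbers: the shift along the world's x, y, z in cm, then the turn about the world's z in rad, then the finger opening in cm, from 0 to 9.18. In form: [[tx, ty, tz, spin, fingers], ...]. A call has 1 to 20 rows; each row is the pose to reach, as a shift and turn from the pose measured when the call began; what a row does not reach only later rows make up. A row lasts 1/10 s, in which the tool goes at most 50 mm and 8.59 degrees, less where a joint would pass 70% of its speed; a pose out of reach is approached as far as the arm can. A call with a gripper value outside its range is refused whole. The fingers move at their own pace and stop on an object; "squeeze" is the grip in N (left out, the last holds). Time passes only in rows, so rows that repeat a pose let the fingers close. It gives the time, the measured TCP pose, the force and the opening at its end, in the units of the state.
- arm.observe(): the state, without advancing time (a new reading comes with each control period).
- arm.get_image(name): name is "side" or "top" or "wrist"; returns (picture, depth): 480x640x3 uint8, red, green, blue; 480x640 float32, m along the optical axis (not along the pixel's ray), 0 where there is no reading.
- arm.get_calibration(name): a dict with "intrinsics" (3x3 intrinsics, pixels), "D" ([k1, k2, p1, p2, k3] as OpenCV has them; the pictures are not rectified), "rvec" (rotation vector, rad) and "tvec" (3), from world to camera coordinates, as OpenCV has them; the wrist camera has in their place "tool_from_camera" (4x4, takes a point from camera to tool coordinates, whose origin is the TCP and whose axes are the flange's). Camera axes: x right, y down, z forward; pixel columns grow to the right and rows downward; lengths in m; the calibration is good to about 2 mm. A picture is of the moment at which its call begins: read the wrist's pose just before it. get_calibration takes no time and is no camera call.
- arm.sign_off(): hands the job in, once; it reports no verdict.
The state is a dict: "clock": time; "joints": joint angles; "dq": joint speeds; "joint_efforts": joint torques, N m; "position": TCP position; "ee_rot": TCP orientation; "force": force on the tool from outside, world axes, zero at the start; "ft_torque": the same for the moment, N m; "width": opening from 0.0 (shut) to 1.0 (fully open).
Only numpy, scipy, OpenCV 4.12 (cv2) and the standard library are available. Lean on these libraries where they do the work, as an engineer would, in place of code of your own. Each camera call takes 0.05 s, during which the arm holds its last target. There are 200 camera calls.

## Working session

There is one attempt and no reset: what is moved stays moved. The work goes in short steps, Python scripts to look and compute and a tool call to move; the robot and the scene stay as the last step left them, time stands still between calls to the robot, and variables do not carry over. Pictures are saved under pics/ and viewed, about 12 in all and at most 16, crops included, and the job is handed in when it is done.

Besides the shell and the picture viewer there is one more tool, called after ">>>" as name(argument=value, ...), one argument or row to a line, values as JSON. carry_out: Moves the arm, as the interface text tells. Its arguments: {"type":"object","properties":{"plan":{"type":"array"},"squeeze":{"type":"number"}},"required":["plan"]}

```bash
ls; mkdir -p pics
python3 - <<'E'
from cell import arm
import cv2,numpy as np
print(arm.observe())
for n in("top","side"):
    im,d=arm.get_image(n); cv2.imwrite(f"pics/{n}0.png",im[:,:,::-1]); np.save(f"pics/{n}0.npy",d)
    c=arm.get_calibration(n); print(n,c)
print(arm.get_calibration("wrist"), arm.tip_reach)
E
```

```text
pics
{'clock': 0.0, 'joints': array([-1.23854671,  0.43521919,  0.02495145,  1.57410963, -0.01158494,
        1.13397838, -0.07514507]), 'dq': array([ 0.00048157,  0.00053853,  0.00190439,  0.00134654, -0.00235047,
       -0.00012455, -0.00032235]), 'joint_efforts': array([ 3.01713726e-05, -6.67847013e+01,  9.84614566e-01, -3.14449596e+01,
       -6.06654561e-02,  4.26384062e-02,  1.62957213e-04]), 'position': array([0.26316007, 0.56644422, 0.29144215]), 'ee_rot': array([-6.77785820e-01, -3.06740758e+00,  2.44701189e-03]), 'force': array([ 0.15754658,  0.58819378, -0.08197032]), 'ft_torque': array([-0.00696724,  0.0232691 ,  0.01376389]), 'width': 1.0010186877044966}
top {'intrinsics': array([[516.45189066,   0.        , 321.10525421],
       [  0.        , 516.45189066, 245.27382488],
       [  0.        ,   0.        ,   1.        ]]), 'D': array([-0.08544062,  0.        ,  0.        ,  0.        ,  0.        ]), 'rvec': array([ 2.29421438, -1.88207031,  0.20260741]), 'tvec': array([-0.16129779,  0.50443822,  0.78463413])}
side {'intrinsics': array([[586.19738123,   0.        , 322
[... 221 characters left out ...]
,  2.87574433, -1.2563539 ]), 'tvec': array([0.52182962, 0.06334922, 1.08817699])}
{'intrinsics': array([[331.91743954,   0.        , 320.81881937],
       [  0.        , 331.91743954, 239.97073051],
       [  0.        ,   0.        ,   1.        ]]), 'D': array([-0.01058318,  0.        ,  0.        ,  0.        ,  0.        ]), 'tool_from_camera': array([[-4.82484173e-04, -9.59645067e-01, -2.81213644e-01,
         7.54063898e-02],
       [ 9.99999726e-01, -6.20998313e-04,  4.03443888e-04,
        -7.34150531e-05],
       [-5.61796135e-04, -2.81213372e-01,  9.59645103e-01,
        -9.38153981e-02],
       [ 0.00000000e+00,  0.00000000e+00,  0.00000000e+00,
         1.00000000e+00]])} 0.0655
```

View pics/top0.png

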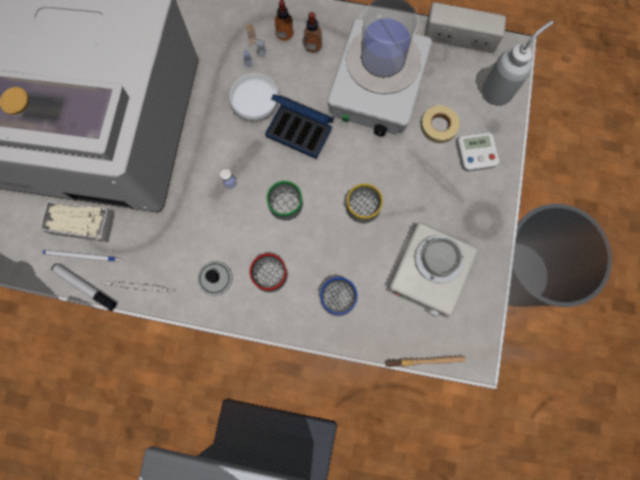

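View pics/side0.png

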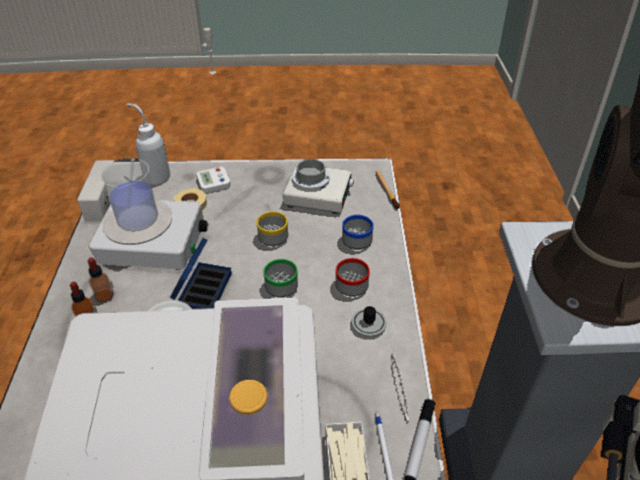

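```bash
cat > h.py <<'E'
import cv2,numpy as np
from scipy.spatial.transform import Rotation as R
from scipy.optimize import least_squares
from cell import arm
HUE={'green':(45,85),'yellow':(20,32),'red':(0,6),'blue':(105,122)}
def ext(n,obs=None):
    c=arm.get_calibration(n);K,D=c['intrinsics'],c['D']
    if n=='wrist':
        T=np.eye(4);T[:3,:3]=R.from_rotvec(obs['ee_rot']).as_matrix();T[:3,3]=obs['position']
        M=np.linalg.inv(T@c['tool_from_camera']);return K,D,M[:3,:3],M[:3,3]
    return K,D,cv2.Rodrigues(c['rvec'])[0],c['tvec']
def proj(P,E):
    K,D,r,t=E;return cv2.projectPoints(np.asarray(P,float).reshape(-1,1,3),cv2.Rodrigues(r)[0],t,K,D)[0][:,0]
def plane(uv,z,E):
    K,D,r,t=E;n=cv2.undistortPoints(np.array(uv,float).reshape(-1,1,2),K,D)[:,0]
    d=np.c_[n,np.ones(len(n))]@r;c=-r.T@t
    return c+d*((z-c[2])/d[:,2])[:,None]
def cloud(d,E):
    K,D,r,t=E;v,u=np.mgrid[:d.shape[0],:d.shape[1]]
    n=cv2.undistortPoints(np.c_[u.ravel(),v.ravel()].astype(float).reshape(-1,1,2),K,D)[:,0]
    return ((np.c_[n,np.ones(len(n))]*d.reshape(-1,1)-t)@r).reshape(*d.shape,3)
def circ(r,z,x=0,y=0):
    a=np.linspace(0,2*np.pi,73);return np.c_[x+r*np.cos(a),y+r*np.sin(a),z+0*a]
def cen(poly):
    m=cv2.moments(poly.astype(np.float32).reshape(-1,1,2));return np.array([m['m10']/m['m00'],m['m01']/m['m00']]),m['m00']
def fit_sil(hull,E,x0,rings):
    """xy whose projected ring-hull has the centroid of the seen hull"""
    c,A=cen(hull)
    f=lambda p:cen(cv2.convexHull(np.float32(proj(np.vstack([circ(r,z,*p) for r,z in rings]),E))))
    s=least_squares(lambda p:f(p)[0]-c,x0,diff_step=1e-3,x_scale=.01).x
    return s,A/f(s)[1]
def collar(im,col,E,uv=None,rad=40,z0=0):
    h=cv2.cvtColor(im,cv2.COLOR_RGB2HSV);a,b=HUE[col]
    m=((h[...,0]>=a)&(h[...,0]<=b)&(h[...,1]>110)&(h[...,2]>40))
    if col=='red': m|=(h[...,0]>174)&(h[...,1]>110)
    if uv is not None:
        q=np.zeros(m.shape,np.uint8);cv2.circle(q,tuple(map(int,uv)),rad,1,-1);m&=q>0
    m=m.astype(np.uint8);n,l,s,_=cv2.connectedComponentsWithStats(m)
    pts=np.vstack([np.argwhere(l==i)[:,::-1] for i in range(1,n) if s[i,4]>=6])
    hull=cv2.convexHull(pts.astype(np.float32))
    return fit_sil(hull,E,plane([hull.mean((0,1))],z0+.04,E)[0,:2],[(.03,z0+.046),(.03,z0+.036)])
E
python3 - <<'E'
from h import *
px={'top':{'green':(284,199),'yellow':(364,202),'red':(268,272),'blue':(338,295)},
'side':{'green':(281,276),'yellow':(272,228),'red':(352,277),'blue':(357,232)}}
oth={'top':{'lid':(214,277),'pan':(438,258),'vial':(228,178)},'side':{'lid':(369,320),'pan':(310,174)}}
for n in px:
    im=cv2.imread(f'pics/{n}0.png')[:,:,::-1];E=ext(n);d=np.load(f'pics/{n}0.npy');P=cloud(d,E)
    for k,uv in px[n].items():
        s,a=collar(im,k,E,uv,26); print(n,k,s.round(4),round(a,2))
    for k,uv in oth[n].items():
        z={'lid':.012,'pan':.075,'vial':.05}[k]; c=plane([uv],z,E)[0]; print(n,k,'px',c.round(4),end=' ')
        m=(np.hypot(P[...,0]-c[0],P[...,1]-c[1])<.045)&(abs(P[...,2]-z)<.006)&(d>0)
        Q=P[m]; print(len(Q),'median z',np.median(Q[:,2]).round(4))
        if k!='vial': 
            lim=.036 ; (u,v),r=cv2.minEnclosingCircle(Q[np.hypot(*(Q[:,:2]-c[:2]).T)<lim][:,:2].astype(np.float32)); print('   circ',round(u,4),round(v,4),round(r,4))
E
```

```text
top green [0.5963 0.0179] 0.83
top yellow [ 0.6181 -0.115 ] 0.94
top red [0.469 0.018] 0.95
top blue [ 0.4538 -0.1006] 0.86
top lid px [0.446  0.1094 0.012 ] 806 median z 0.0121
   circ 0.4439 0.1088 0.0302
top pan px [ 0.5378 -0.2459  0.075 ] 280 median z 0.0742
   circ 0.5422 -0.2527 0.0304
top vial px [0.6106 0.1176 0.05  ] 104 median z 0.0488
side green [0.5974 0.0197] 0.9
side yellow [ 0.6187 -0.1149] 0.94
side red [0.4695 0.0197] 0.94
side blue [ 0.4531 -0.1011] 0.91
side lid px [0.4445 0.108  0.012 ] 617 median z 0.0121
   circ 0.4463 0.1113 0.0313
side pan px [ 0.5439 -0.2263  0.075 ] 121 median z 0.0738
   circ 0.5429 -0.2432 0.0284
```

>>> carry_out(
  plan=[
    [19,-66.7,0,0.43,9.18],
    [19,-66.7,0,0.43,9.18],
    [19,-66.7,0,0.43,9.18],
    [19,-66.7,0,0.43,9.18],
    [19,-66.7,0,0.43,9.18],
    [19,-66.7,0,0.43,9.18],
    [19,-66.7,0,0.43,9.18],
    [19,-66.7,0,0.43,9.18],
    [19,-66.7,0,0.43,9.18],
    [19,-66.7,0,0.43,9.18],
    [19,-66.7,0,0.43,9.18],
    [19,-66.7,0,0.43,9.18],
    [19,-66.7,0,0.43,9.18],
    [19,-66.7,0,0.43,9.18],
    [19,-66.7,0,0.43,9.18],
    [19,-66.7,0,0.43,9.18],
    [19,-66.7,0,0.43,9.18],
    [19,-66.7,-5,0.43,9.18],
    [19,-66.7,-5,0.43,9.18],
    [19,-66.7,-5,0.43,9.18],
  ],
)

```text
clock: 2.1
position: [0.4526, -0.0994, 0.2416]
ee_rot: [-0.005, -3.139, 0.002]
force: [-0.1, -0.6, 0.8]
width: 1.0
```

```bash
cat >> h.py <<'E'
def wrist(tag):
    o=arm.observe();im,d=arm.get_image('wrist');cv2.imwrite(f'pics/{tag}.png',im[:,:,::-1]);np.save(f'pics/{tag}.npy',d)
    r=R.from_rotvec(o['ee_rot']).as_matrix()
    print('t',round(o['clock'],2),'pos',o['position'].round(4),'jaw deg',round(np.degrees(np.arctan2(r[1,1],r[0,1])),2),'z',r[:,2].round(4),'F',o['force'].round(1),'w',round(o['width'],3))
    return o,im,d
E
python3 - <<'E'
from h import *
o,im,d=wrist('w1');E=ext('wrist',o);print(o['joints'].round(2))
for z,xy in((.046,(.4535,-.1008)),(.075,(.541,-.25)),(.046,(.618,-.115))): print(proj([[*xy,z]],E))
for k in HUE:
    try: print(k,collar(im,k,E))
    except Exception as e: print(k,e)
E
```

```text
t 2.1 pos [ 0.4526 -0.0994  0.2416] jaw deg 89.82 z [-0.0024 -0.0011 -1.    ] F [-0.1 -0.6  0.8] w 1.0
[-0.22  0.23  0.39  2.04 -0.11  0.89  1.79]
[[319.71820688 231.48229   ]]
[[153.47870902 334.78397554]]
[[306.82249656 384.20206651]]
green (array([ 0.54857807, -0.07808491]), 1.4120022755259813)
yellow (array([ 0.547673  , -0.08280502]), 30.333079898495495)
red (array([ 0.47013708, -0.04111771]), 2.872505055548455)
blue (array([ 0.52960156, -0.05871081]), 4.086002565698454)
```

View pics/w1.png

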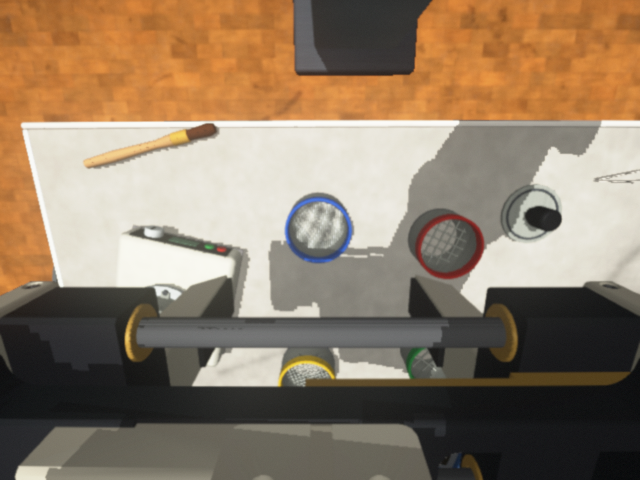

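Run:
```python
from h import *
o=arm.observe();E=ext('wrist',o);im=cv2.imread('pics/w1.png')[:,:,::-1]
print(collar(im,'blue',E,(319,229),45),collar(im,'red',E,(449,245),45))
```

```text
(array([ 0.45477293, -0.10278238]), 0.9766132044378423) (array([0.47132444, 0.01913693]), 0.9849261748577727)
```

>>> carry_out(
  plan=[
    [8.8,-15,2,0,9.18],
    [8.8,-15,2,0,9.18],
    [8.8,-15,2,0,9.18],
    [8.8,-15,2,0,9.18],
    [8.8,-15,2,0,9.18],
    [8.8,-15,2,0,9.18],
    [8.8,-15,2,0,9.18],
    [8.8,-15,2,0,9.18],
    [8.8,-15,2,0,9.18],
    [8.8,-15,2,0,9.18],
  ],
)

```text
clock: 3.15
position: [0.5413, -0.2491, 0.2627]
ee_rot: [0.004, 3.141, -0.001]
force: [0.3, -0.3, -0.6]
width: 1.001
```

Run:
```python
from h import *
o,im,d=wrist('w2');E=ext('wrist',o);print(o['joints'].round(2))
c=proj([[.541,-.25,.075]],E)[0];print(c)
u,v=c.astype(int);cv2.imwrite('pics/w2c.png',cv2.resize(im[v-70:v+70,u-80:u+80,::-1],None,fx=5,fy=5,interpolation=2));print(u-80,v-70)
P=cloud(d,E);m=(abs(P[...,2]-.075)<.004)&(np.hypot(P[...,0]-.541,P[...,1]+.25)<.038);Q=P[m];print(m.sum(),Q[:,2].mean())
r=np.hypot(Q[:,0]-.541,Q[:,1]+.25)
s=least_squares(lambda p:np.hypot(Q[:,0]-p[0],Q[:,1]-p[1])-p[2],[.541,-.25,.0285],loss='soft_l1',f_scale=.001).x;print(s)
vv,uu=np.nonzero(m);h=cv2.convexHull(np.float32(np.c_[uu,vv]));print(fit_sil(h,E,[.541,-.25],[(.03,.075)]))
```

```text
t 3.15 pos [ 0.5413 -0.2491  0.2627] jaw deg 89.84 z [ 2.e-04 -9.e-04 -1.e+00] F [ 0.3 -0.3 -0.6] w 1.001
[ 0.04  0.43  0.43  1.71 -0.2   1.04  2.1 ]
[320.22867374 231.83581053]
240 161
809 0.07538942664510093
[ 0.54194808 -0.25294979  0.02827485]
(array([ 0.54235648, -0.25302188]), 0.9952402360328766)
```

View pics/w2c.png

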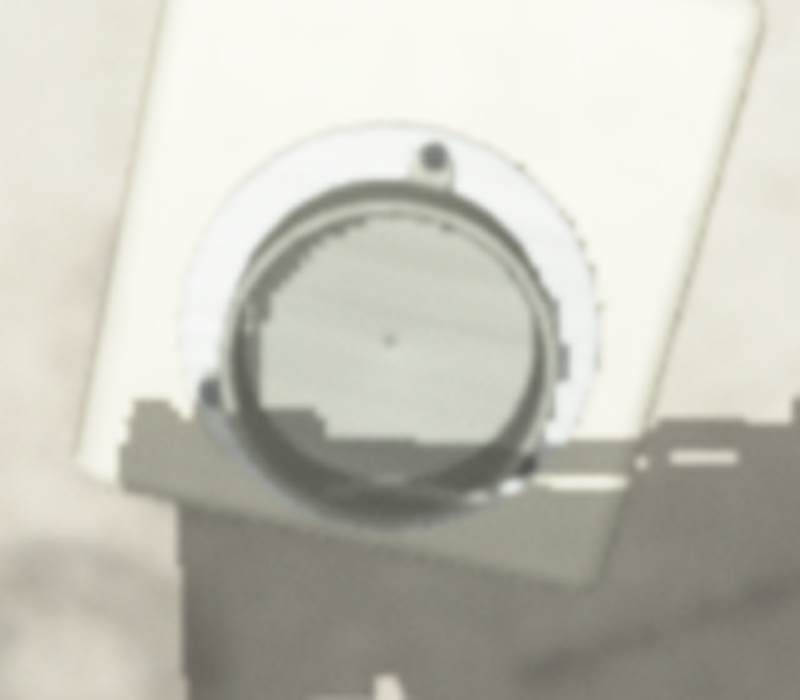

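>>> carry_out(
  plan=[
    [-8.7,14.7,-4,0,9.18],
    [-8.7,14.7,-4,0,9.18],
    [-8.7,14.7,-4,0,9.18],
    [-8.7,14.7,-4,0,9.18],
    [-8.7,14.7,-4,0,9.18],
    [-8.7,14.7,-8,0,9.18],
    [-8.7,14.7,-8,0,9.18],
    [-8.7,14.7,-14,0,9.18],
    [-8.7,14.7,-18,0,9.18],
    [-8.7,14.7,-18,0,9.18],
    [-8.7,14.7,-18,0,9.18],
    [-8.7,14.7,-18,0,5.5],
    [-8.7,14.7,-18,0,5.5],
    [-8.7,14.7,-18,0,5.5],
    [-8.7,14.7,-18,0,5.5],
    [-8.7,14.7,-18,0,5.5],
    [-8.7,14.7,-18,0,5.5],
    [-8.7,14.7,-18,0,5.5],
  ],
  squeeze=25,
)

```text
clock: 5.0
position: [0.4548, -0.1022, 0.0835]
ee_rot: [0.004, 3.14, -0.001]
force: [-1.2, 0.8, 12.4]
width: 0.645
```

>>> carry_out(
  plan=[
    [0,0,3,0,5.5],
    [0,0,8,0,5.5],
    [0,0,12,0,5.5],
    [0,0,15,0,5.5],
    [0,0,15,0,5.5],
    [0,0,15,0,5.5],
    [0,0,15,0,5.5],
  ],
)

```text
clock: 5.7
position: [0.454, -0.102, 0.2325]
ee_rot: [-0.004, -3.141, 0.001]
force: [-0.3, -0.2, -1.3]
width: 0.65
```

Run:
```python
from h import *
o,im,d=wrist('w3')
im,d=arm.get_image('side');cv2.imwrite('pics/s1.png',cv2.resize(im[100:260,260:470,::-1],None,fx=3.5,fy=3.5,interpolation=2))
```

```text
t 5.7 pos [ 0.454  -0.102   0.2325] jaw deg 89.86 z [-6.e-04 -6.e-04 -1.e+00] F [-0.3 -0.2 -1.3] w 0.65
```

View pics/w3.png

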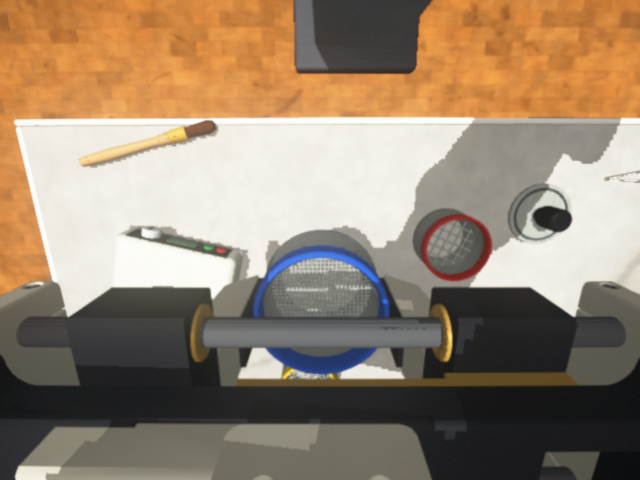

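View pics/s1.png

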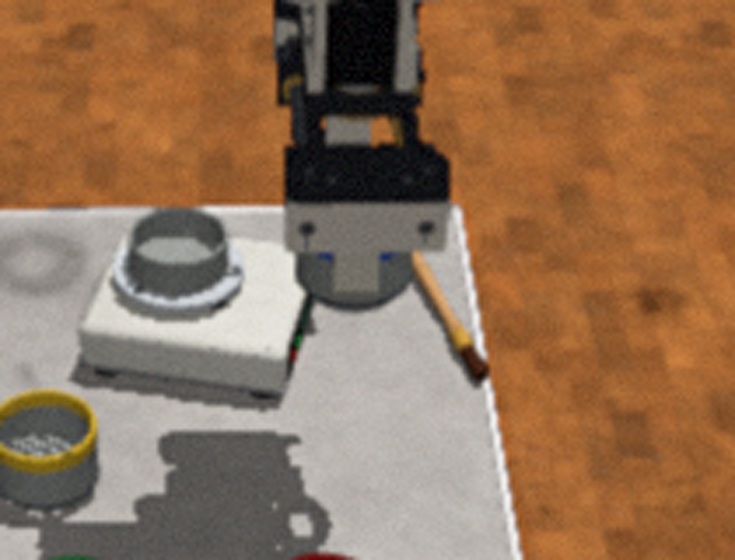

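Run:
```python
from h import *
o=arm.observe();E=ext('wrist',o);im=cv2.imread('pics/w3.png')[:,:,::-1]
z0=o['position'][2]-.083
for dz in(-.003,0,.003):
    s,a=collar(im,'blue',E,(321,310),75,z0+dz);print(dz,s.round(4),a,(s-o['position'][:2]).round(4))
print(collar(im,'red',E,(455,247),45))
P=cloud(np.load('pics/w3.npy'),E)
h=cv2.cvtColor(im,cv2.COLOR_RGB2HSV);m=(h[...,0]>105)&(h[...,0]<122)&(h[...,1]>150);m[:240]=0;m[375:]=0;m[:,:240]=0;m[:,400:]=0
for a,b in((240,270),(270,318),(350,375)):
    q=np.zeros_like(m);q[a:b]=1;Q=P[m&q];print(a,len(Q),np.percentile(Q[:,2],[50,80,95]).round(4))
```

```text
-0.003 [ 0.4534 -0.1022] 1.0175921856236358 [-0.0006 -0.0001]
0 [ 0.4519 -0.1022] 0.9738114953127932 [-0.0022 -0.0001]
0.003 [ 0.4503 -0.1022] 0.9309953925690598 [-0.0038 -0.0001]
(array([0.46951251, 0.01889655]), 0.9752687599544365)
240 644 [0.1959 0.1965 0.197 ]
270 557 [0.1959 0.1965 0.197 ]
350 1408 [0.1941 0.1957 0.1965]
```

>>> carry_out(
  plan=[
    [8.9,-15.1,0,0,5.5],
    [8.9,-15.1,0,0,5.5],
    [8.9,-15.1,0,0,5.5],
    [8.9,-15.1,0,0,5.5],
    [8.9,-15.1,0,0,5.5],
    [8.9,-15.1,0,0,5.5],
    [8.9,-15.1,0,0,5.5],
    [8.9,-15.1,-4,0,5.5],
    [8.9,-15.1,-6,0,5.5],
    [8.9,-15.1,-7,0,5.5],
    [8.9,-15.1,-7.3,0,5.5],
    [8.9,-15.1,-7.6,0,5.5],
    [8.9,-15.1,-7.8,0,5.5],
    [8.9,-15.1,-8.0,0,5.5],
    [8.9,-15.1,-8.0,0,5.5],
  ],
)

```text
clock: 7.3
position: [0.5432, -0.2532, 0.1526]
ee_rot: [-0.004, -3.141, 0.001]
force: [-0.5, 1.1, -0.5]
width: 0.649
```

>>> carry_out(
  plan=[
    [0,0,-0.1,0,5.5],
    [0,0,-0.2,0,5.5],
    [0,0,-0.25,0,5.5],
    [0,0,-0.25,0,5.5],
  ],
)

```text
clock: 7.7
position: [0.5434, -0.2532, 0.1506]
ee_rot: [-0.004, -3.142, 0.001]
force: [-0.6, 1.1, 4.0]
width: 0.647
```

>>> carry_out(
  plan=[
    [0,0,0,0,7],
    [0,0,0,0,9.18],
    [0,0,0,0,9.18],
    [0,0,0,0,9.18],
    [0,0,4,0,9.18],
    [0,0,9,0,9.18],
    [0,0,14,0,9.18],
    [0,0,16,0,9.18],
    [0,0,16,0,9.18],
    [0,0,16,0,9.18],
  ],
)

```text
clock: 8.7
position: [0.5433, -0.253, 0.3105]
ee_rot: [0.004, 3.141, -0.001]
force: [0.0, 0.0, -1.5]
width: 0.999
```

```bash
cat >> h.py <<'E'
def rim(d,im,E,x,y,z,tag=None):
    """depth points of the rim near height z: circle fit, plane tilt, silhouette fit"""
    P=cloud(d,E);m=(abs(P[...,2]-z)<.004)&(np.hypot(P[...,0]-x,P[...,1]-y)<.036)&(d>0);Q=P[m]
    s=least_squares(lambda p:np.hypot(Q[:,0]-p[0],Q[:,1]-p[1])-p[2],[x,y,.0285],loss='soft_l1',f_scale=.001).x
    T=Q[abs(np.hypot(Q[:,0]-s[0],Q[:,1]-s[1])-.0285)<.0015];c=T.mean(0);n=np.linalg.svd(T-c)[2][2]
    print('rim',len(Q),'xy r',s.round(4),'z',c[2].round(4),'normal',(n*np.sign(n[2])).round(3),'tilt deg',np.degrees(np.arccos(abs(n[2]))).round(2))
E
python3 - <<'E'
from h import *
o,im,d=wrist('w4');E=ext('wrist',o)
rim(d,im,E,.542,-.253,.113)
c=proj([[.542,-.253,.113]],E)[0];print(c,collar(im,'blue',E,c,60,.067))
i2,d2=arm.get_image('top');E2=ext('top');rim(d2,i2,E2,.542,-.253,.113)
c=proj([[.542,-.253,.113]],E2)[0];print(collar(i2,'blue',E2,c,26,.067))
E
```

```text
t 8.7 pos [ 0.5433 -0.253   0.3105] jaw deg 89.85 z [ 4.e-04 -7.e-04 -1.e+00] F [ 0.   0.  -1.5] w 0.999
rim 832 xy r [ 0.5406 -0.2536  0.0284] z 0.1135 normal [ 0.01  -0.003  1.   ] tilt deg 0.6
[321.18535167 227.9319455 ] (array([ 0.54177956, -0.2531286 ]), 0.9608383694198231)
rim 0 xy r [ 0.542  -0.253   0.0285] z nan normal [0. 0. 1.] tilt deg 0.0h.py:51: RuntimeWarning: Mean of empty slice.
  T=Q[abs(np.hypot(Q[:,0]-s[0],Q[:,1]-s[1])-.0285)<.0015];c=T.mean(0);n=np.linalg.svd(T-c)[2][2]
  ret = um.true_divide(
Traceback (most recent call last):
  File "h.py", line 39, in collar
    pts=np.vstack([np.argwhere(l==i)[:,::-1] for i in range(1,n) if s[i,4]>=6])
ValueError: need at least one array to concatenate
```

>>> carry_out(
  plan=[
    [7.6,13.7,-8,0,9.18],
    [7.6,13.7,-8,0,9.18],
    [7.6,13.7,-8,0,9.18],
    [7.6,13.7,-8,0,9.18],
    [7.6,13.7,-8,0,9.18],
    [7.6,13.7,-12,0,9.18],
    [7.6,13.7,-16,0,9.18],
    [7.6,13.7,-20,0,9.18],
    [7.6,13.7,-22.6,0,9.18],
    [7.6,13.7,-22.6,0,9.18],
    [7.6,13.7,-22.6,0,9.18],
    [7.6,13.7,-22.6,0,9.18],
    [7.6,13.7,-22.6,0,5.5],
    [7.6,13.7,-22.6,0,5.5],
    [7.6,13.7,-22.6,0,5.5],
    [7.6,13.7,-22.6,0,5.5],
    [7.6,13.7,-22.6,0,5.5],
    [7.6,13.7,-22.6,0,5.5],
    [7.6,13.7,-22.6,0,5.5],
  ],
  squeeze=25,
)

```text
clock: 10.7
position: [0.619, -0.1156, 0.0835]
ee_rot: [-0.004, -3.14, -0.0]
force: [-1.5, 2.1, 5.3]
width: 0.657
```

>>> carry_out(
  plan=[
    [0,0,3,0,5.5],
    [0,0,8,0,5.5],
    [0,0,13,0,5.5],
    [0,0,18,0,5.5],
    [0,0,18,0,5.5],
    [0,0,18,0,5.5],
    [0,0,18,0,5.5],
  ],
)

```text
clock: 11.4
position: [0.6181, -0.1152, 0.2619]
ee_rot: [-0.004, -3.137, -0.001]
force: [-0.6, -0.2, -1.6]
width: 0.655
```

```bash
cat >> h.py <<'E'
def held(col,tag):
    o,im,d=wrist(tag);E=ext('wrist',o);p=o['position'];z=p[2]-.083+.046
    rim(d,im,E,p[0],p[1],z)
    s,a=collar(im,col,E,(321,310),75,z-.046);print('held-TCP',(s-p[:2]).round(4),a)
E
python3 -c "
from h import *
held('yellow','w5')"
```

```text
t 11.4 pos [ 0.6181 -0.1152  0.2619] jaw deg 89.87 z [-4.5e-03  7.0e-04 -1.0e+00] F [-0.6 -0.2 -1.6] w 0.655
rim 3302 xy r [ 0.6165 -0.1155  0.0287] z 0.2246 normal [0.012 0.001 1.   ] tilt deg 0.67
held-TCP [ 0.0003 -0.0001] 1.0226847638750824
```

>>> carry_out(
  plan=[
    [-7.6,-13.8,0,0,5.5],
    [-7.6,-13.8,0,0,5.5],
    [-7.6,-13.8,0,0,5.5],
    [-7.6,-13.8,0,0,5.5],
    [-7.6,-13.8,0,0,5.5],
    [-7.6,-13.8,0,0,5.5],
    [-7.6,-13.8,0,0,5.5],
    [-7.6,-13.8,-4,0,5.5],
    [-7.6,-13.8,-6,0,5.5],
    [-7.6,-13.8,-6.5,0,5.5],
    [-7.6,-13.8,-6.8,0,5.5],
    [-7.6,-13.8,-7.0,0,5.5],
    [-7.6,-13.8,-7.2,0,5.5],
    [-7.6,-13.8,-7.3,0,5.5],
    [-7.6,-13.8,-7.4,0,5.5],
    [-7.6,-13.8,-7.4,0,5.5],
  ],
)

```text
clock: 13.05
position: [0.5423, -0.2534, 0.1884]
ee_rot: [-0.004, -3.138, -0.001]
force: [-1.0, 1.0, 4.4]
width: 0.663
```

>>> carry_out(
  plan=[
    [0,0,0,0,7],
    [0,0,0,0,9.18],
    [0,0,0,0,9.18],
    [0,0,0,0,9.18],
    [0,0,4,0,9.18],
    [0,0,9,0,9.18],
    [0,0,14,0,9.18],
    [0,0,16,0,9.18],
    [0,0,16,0,9.18],
    [0,0,16,0,9.18],
  ],
)

```text
clock: 14.05
position: [0.5423, -0.2533, 0.3483]
ee_rot: [-0.004, -3.138, -0.001]
force: [0.2, 0.9, -0.9]
width: 0.996
```

Run:
```python
from h import *
o,im,d=wrist('w6');E=ext('wrist',o)
rim(d,im,E,.542,-.253,.151)
c=proj([[.542,-.253,.151]],E)[0];print(c,collar(im,'yellow',E,c,60,.105))
```

```text
t 14.05 pos [ 0.5423 -0.2533  0.3483] jaw deg 89.87 z [-3.7e-03  7.0e-04 -1.0e+00] F [ 0.2  0.9 -0.9] w 0.996
rim 839 xy r [ 0.5411 -0.2538  0.0285] z 0.1514 normal [0.009 0.002 1.   ] tilt deg 0.52
[321.1387657 229.9997347] (array([ 0.5423855 , -0.25333215]), 0.9924329236678872)
```

>>> carry_out(
  plan=[
    [-7.3,27.2,-4,0,8],
    [-7.3,27.2,-4,0,8],
    [-7.3,27.2,-4,0,8],
    [-7.3,27.2,-8,0,8],
    [-7.3,27.2,-12,0,8],
    [-7.3,27.2,-14,0,8],
    [-7.3,27.2,-14,0,8],
    [-7.3,27.2,-14,0,8],
    [-7.3,27.2,-18,0,8],
    [-7.3,27.2,-22,0,8],
    [-7.3,27.2,-25,0,8],
    [-7.3,27.2,-26.4,0,8],
    [-7.3,27.2,-26.4,0,8],
    [-7.3,27.2,-26.4,0,8],
    [-7.3,27.2,-26.4,0,5.5],
    [-7.3,27.2,-26.4,0,5.5],
    [-7.3,27.2,-26.4,0,5.5],
    [-7.3,27.2,-26.4,0,5.5],
    [-7.3,27.2,-26.4,0,5.5],
    [-7.3,27.2,-26.4,0,5.5],
  ],
  squeeze=25,
)

```text
clock: 16.1
position: [0.4694, 0.0191, 0.0842]
ee_rot: [-0.003, -3.138, -0.003]
force: [-0.9, -0.5, 8.2]
width: 0.658
```

>>> carry_out(
  plan=[
    [0,0,3,0,5.5],
    [0,0,8,0,5.5],
    [0,0,13,0,5.5],
    [0,0,18,0,5.5],
    [0,0,22,0,5.5],
    [0,0,22,0,5.5],
    [0,0,22,0,5.5],
    [0,0,22,0,5.5],
  ],
)

```text
clock: 16.9
position: [0.4686, 0.0191, 0.3029]
ee_rot: [-0.003, -3.135, -0.002]
force: [-0.9, 0.1, -1.7]
width: 0.658
```

```bash
python3 -c "
from h import *
held('red','w7')"
```

```text
t 16.9 pos [0.4686 0.0191 0.3029] jaw deg 89.89 z [-0.0062  0.0013 -1.    ] F [-0.9  0.1 -1.7] w 0.658
rim 3102 xy r [0.467  0.0189 0.0287] z 0.2652 normal [ 0.011 -0.002  1.   ] tilt deg 0.65
held-TCP [-0.0009 -0.0001] 0.9757254964397719
```

>>> carry_out(
  plan=[
    [7.4,-27.2,0,0,5.5],
    [7.4,-27.2,0,0,5.5],
    [7.4,-27.2,0,0,5.5],
    [7.4,-27.2,0,0,5.5],
    [7.4,-27.2,0,0,5.5],
    [7.4,-27.2,0,0,5.5],
    [7.4,-27.2,0,0,5.5],
    [7.4,-27.2,0,0,5.5],
    [7.4,-27.2,0,0,5.5],
    [7.4,-27.2,0,0,5.5],
    [7.4,-27.2,-4,0,5.5],
    [7.4,-27.2,-6,0,5.5],
    [7.4,-27.2,-6.6,0,5.5],
    [7.4,-27.2,-6.9,0,5.5],
    [7.4,-27.2,-7.2,0,5.5],
    [7.4,-27.2,-7.4,0,5.5],
    [7.4,-27.2,-7.5,0,5.5],
    [7.4,-27.2,-7.6,0,5.5],
    [7.4,-27.2,-7.6,0,5.5],
  ],
)

```text
clock: 18.85
position: [0.5428, -0.2531, 0.2272]
ee_rot: [-0.003, -3.136, -0.001]
force: [0.1, 1.4, 3.0]
width: 0.658
```

>>> carry_out(
  plan=[
    [0,0,0,0,7],
    [0,0,0,0,9.18],
    [0,0,0,0,9.18],
    [0,0,0,0,9.18],
    [0,0,4,0,9.18],
    [0,0,9,0,9.18],
    [0,0,14,0,9.18],
    [0,0,16,0,9.18],
    [0,0,16,0,9.18],
    [0,0,16,0,9.18],
  ],
)

```text
clock: 19.85
position: [0.5427, -0.253, 0.387]
ee_rot: [-0.003, -3.136, -0.002]
force: [-0.1, 0.5, 0.1]
width: 1.0
```

Run:
```python
from h import *
o,im,d=wrist('w8');E=ext('wrist',o)
rim(d,im,E,.542,-.253,.189)
c=proj([[.542,-.253,.189]],E)[0];print(c,collar(im,'red',E,c,60,.143))
```

```text
t 19.85 pos [ 0.5427 -0.253   0.387 ] jaw deg 89.88 z [-0.0057  0.001  -1.    ] F [-0.1  0.5  0.1] w 1.0
rim 817 xy r [ 0.5415 -0.2535  0.0285] z 0.1895 normal [ 0.013 -0.001  1.   ] tilt deg 0.74
[320.78036253 229.75827958] (array([ 0.54272581, -0.25307247]), 0.9850110236366924)
```

>>> carry_out(
  plan=[
    [-9.8,36.3,-5,0,9.18],
    [-9.8,36.3,-5,0,9.18],
    [-9.8,36.3,-5,0,9.18],
    [-9.8,36.3,-5,0,9.18],
    [-9.8,36.3,-9,0,9.18],
    [-9.8,36.3,-13,0,6],
    [-9.8,36.3,-16,0,6],
    [-9.8,36.3,-18,0,6],
    [-9.8,36.3,-18,0,6],
    [-9.8,36.3,-18,0,6],
    [-9.8,36.3,-18,0,6],
    [-9.8,36.3,-18,0,6],
    [-9.8,36.3,-18,0,6],
  ],
)

```text
clock: 21.2
position: [0.4452, 0.1094, 0.207]
ee_rot: [-0.006, -3.136, -0.003]
force: [-0.2, -0.3, -0.1]
width: 0.653
```

Run:
```python
from h import *
o,im,d=wrist('w9');E=ext('wrist',o);P=cloud(d,E)
for z,r,t in((.012,.03,.004),(.042,.0105,.004)):
    m=(abs(P[...,2]-z)<t)&(np.hypot(P[...,0]-.445,P[...,1]-.11)<r+.008)&(d>0);v,u=np.nonzero(m)
    h=cv2.convexHull(np.float32(np.c_[u,v]));print(z,len(u),fit_sil(h,E,[.445,.11],[(r,z)]),P[m].mean(0).round(4))
c=proj([[.445,.11,.02]],E)[0].astype(int);print(c);cv2.imwrite('pics/w9c.png',cv2.resize(im[max(c[1]-80,0):c[1]+80,c[0]-100:c[0]+100,::-1],None,fx=3.5,fy=3.5))
```

```text
t 21.2 pos [0.4452 0.1094 0.207 ] jaw deg 89.78 z [-0.0057  0.0019 -1.    ] F [-0.2 -0.3 -0.1] w 0.653
0.012 2736 (array([0.44448175, 0.10923988]), 0.9800121236395172) [0.4421 0.1093 0.0134]
0.042 513 (array([0.44371019, 0.10926232]), 0.9739594329024945) [0.4434 0.1093 0.0427]
[321 233]
```

View pics/w9c.png

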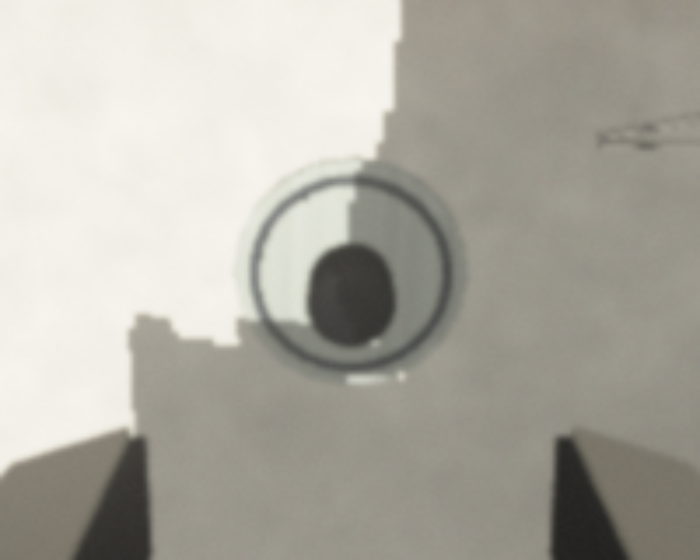

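>>> carry_out(
  plan=[
    [-0.1,0,-4,0,5],
    [-0.1,0,-8,0,4.5],
    [-0.1,0,-11,0,4.5],
    [-0.1,0,-12.5,0,4.5],
    [-0.1,0,-12.5,0,4.5],
    [-0.1,0,-12.5,0,4.5],
    [-0.1,0,-12.5,0,1.5],
    [-0.1,0,-12.5,0,1.5],
    [-0.1,0,-12.5,0,1.5],
    [-0.1,0,-12.5,0,1.5],
    [-0.1,0,-12.5,0,1.5],
    [-0.1,0,-12.5,0,1.5],
    [-0.1,0,-12.5,0,1.5],
  ],
  squeeze=25,
)

```text
clock: 22.55
position: [0.4445, 0.1096, 0.0826]
ee_rot: [-0.006, -3.137, -0.004]
force: [-1.3, -1.4, 8.4]
width: 0.223
```

>>> carry_out(
  plan=[
    [0,0,3,0,1.5],
    [0,0,8,0,1.5],
    [0,0,13,0,1.5],
    [0,0,18,0,1.5],
    [0,0,22,0,1.5],
    [0,0,25,0,1.5],
    [0,0,25,0,1.5],
    [0,0,25,0,1.5],
    [0,0,25,0,1.5],
  ],
)

```text
clock: 23.45
position: [0.4437, 0.1095, 0.3314]
ee_rot: [-0.006, -3.135, -0.003]
force: [0.4, -1.0, -0.2]
width: 0.222
```

Run:
```python
from h import *
o,im,d=wrist('w10');E=ext('wrist',o);P=cloud(d,E);p=o['position'];z=p[2]-.082+.012
m=(abs(P[...,2]-z)<.004)&(np.hypot(P[...,0]-p[0],P[...,1]-p[1])<.036)&(d>0);Q=P[m];c=Q.mean(0);n=np.linalg.svd(Q-c,full_matrices=False)[2][2];print(len(Q),z,c,n)
v,u=np.nonzero(m);print(fit_sil(cv2.convexHull(np.float32(np.c_[u,v])),E,p[:2],[(.03,z)]),Q.min(0),Q.max(0))
cv2.imwrite('pics/w10c.png',cv2.resize(im[200:400,190:450,::-1],None,fx=3,fy=3))
```

```text
t 23.45 pos [0.4437 0.1095 0.3314] jaw deg 89.8 z [-0.0068  0.0018 -1.    ] F [ 0.4 -1.  -0.2] w 0.222
3681 0.2613700861108708 [0.42710334 0.10929595 0.26215827] [-2.64956581e-03  5.79227348e-04  9.99996322e-01]
(array([0.43132335, 0.10938475]), 0.4834786969971081) [0.4134089  0.08017436 0.25827225] [0.44415385 0.13838579 0.26478037]
```

View pics/w10c.png

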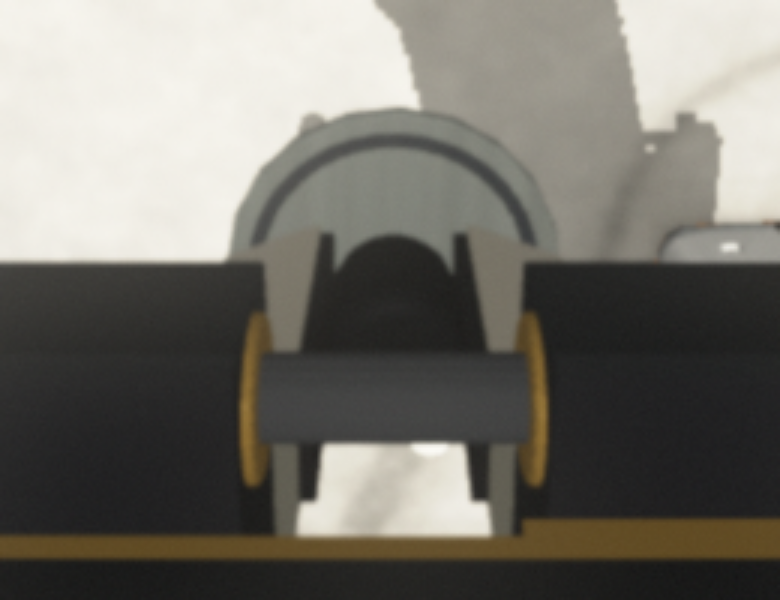

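>>> carry_out(
  plan=[
    [9.9,-36.3,0,0,1.5],
    [9.9,-36.3,0,0,1.5],
    [9.9,-36.3,0,0,1.5],
    [9.9,-36.3,0,0,1.5],
    [9.9,-36.3,0,0,1.5],
    [9.9,-36.3,0,0,1.5],
    [9.9,-36.3,0,0,1.5],
    [9.9,-36.3,0,0,1.5],
    [9.9,-36.3,0,0,1.5],
    [9.9,-36.3,0,0,1.5],
    [9.9,-36.3,0,0,1.5],
    [9.9,-36.3,-3,0,1.5],
    [9.9,-36.3,-5,0,1.5],
    [9.9,-36.3,-5.8,0,1.5],
    [9.9,-36.3,-6.1,0,1.5],
    [9.9,-36.3,-6.3,0,1.5],
    [9.9,-36.3,-6.5,0,1.5],
    [9.9,-36.3,-6.7,0,1.5],
    [9.9,-36.3,-6.8,0,1.5],
    [9.9,-36.3,-6.8,0,1.5],
  ],
)

```text
clock: 25.5
position: [0.543, -0.2537, 0.2637]
ee_rot: [-0.006, -3.135, -0.002]
force: [0.1, 0.7, 1.5]
width: 0.223
```

>>> carry_out(
  plan=[
    [0,0,-0.1,0,1.5],
    [0,0,-0.15,0,1.5],
    [0,0,-0.15,0,1.5],
  ],
)

```text
clock: 25.8
position: [0.5434, -0.2539, 0.2636]
ee_rot: [-0.006, -3.137, -0.002]
force: [-2.0, 2.3, 10.2]
width: 0.221
```

>>> carry_out(
  plan=[
    [0,0,0,0,3],
    [0,0,0,0,5],
    [0,0,0,0,5],
    [0,0,0,0,5],
    [0,0,3,0,5],
    [0,0,8,0,5],
    [0,0,13,0,5],
    [0,0,14,0,5],
    [0,0,14,0,5],
    [0,0,14,0,5],
    [0,0,14,0,5],
  ],
)

```text
clock: 26.9
position: [0.5429, -0.2534, 0.4016]
ee_rot: [-0.006, -3.134, -0.004]
force: [0.3, -0.2, 1.0]
width: 0.543
```

Run:
```python
from h import *
o,im,d=wrist('w11');E=ext('wrist',o);P=cloud(d,E)
m=(abs(P[...,2]-.193)<.004)&(np.hypot(P[...,0]-.542,P[...,1]+.253)<.036)&(d>0);Q=P[m];c=Q.mean(0);n=np.linalg.svd(Q-c,full_matrices=False)[2][2]
print(len(Q),c,n);v,u=np.nonzero(m);print(fit_sil(cv2.convexHull(np.float32(np.c_[u,v])),E,[.542,-.253],[(.03,.193)]))
cv2.imwrite('pics/w11.png',im[:,:,::-1])
```

```text
t 26.9 pos [ 0.5429 -0.2534  0.4016] jaw deg 89.8 z [-0.0074  0.0023 -1.    ] F [ 0.3 -0.2  1. ] w 0.543
2622 [ 0.53967748 -0.25374385  0.19422449] [-0.01631809  0.00420417  0.99985801]
(array([ 0.54197739, -0.25375859]), 1.0119367099510042)
```

>>> carry_out(
  plan=[
    [-12,30,0,0,5],
    [-12,30,0,0,5],
    [-12,30,0,0,5],
    [-12,30,0,0,5],
    [-12,30,0,0,5],
    [-12,30,0,0,5],
    [-12,30,0,0,5],
    [-12,30,0,0,5],
    [-12,30,0,0,5],
    [-12,30,0,0,5],
    [-12,30,0,0,5],
    [-12,30,0,0,5],
  ],
)

```text
clock: 28.15
position: [0.4232, 0.0456, 0.4016]
ee_rot: [-0.009, -3.134, -0.003]
force: [0.0, 0.1, -1.0]
width: 0.545
```

Run:
```python
from h import *
for n in('side','top'):
    im,d=arm.get_image(n);E=ext(n);u,v=proj([[.542,-.253,.12]],E)[0].astype(int);y=max(v-80,0);x=max(u-110,0)
    cv2.imwrite(f'pics/f_{n}.png',cv2.resize(im[y:v+80,x:u+100,::-1],None,fx=3.5,fy=3.5,interpolation=2));print(n,x,y)
    try: print('green',collar(im,'green',E,proj([[.597,.019,.04]],E)[0],26))
    except Exception as e: print(e)
    P=cloud(d,E);m=(np.hypot(P[...,0]-.61,P[...,1]-.118)<.03)&(P[...,2]>.04)&(P[...,2]<.055);print('vial',m.sum(),P[m].mean(0) if m.any() else '')
```

```text
side 200 68
green (array([0.59760394, 0.01959465]), 0.9017897815759415)
vial 0 
top 339 170
green (array([0.59635364, 0.0179481 ]), 0.8282038152804919)
vial 111 [0.61680548 0.12377693 0.04846963]
```

View pics/f_side.png

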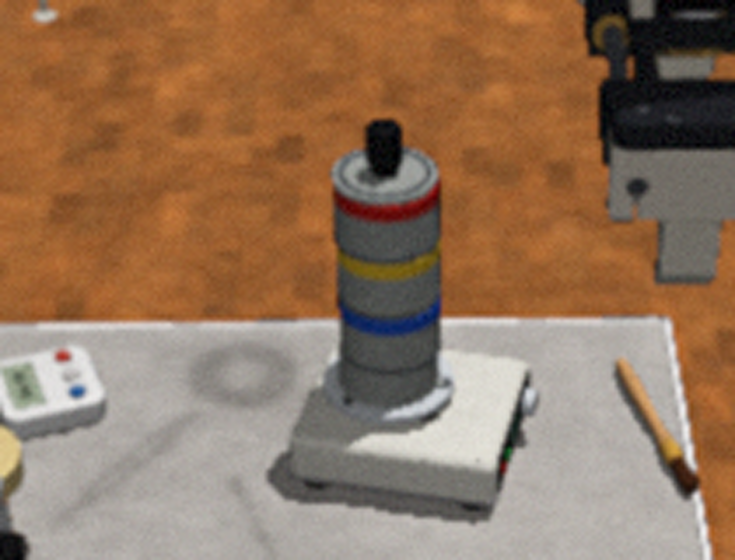

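View pics/f_top.png

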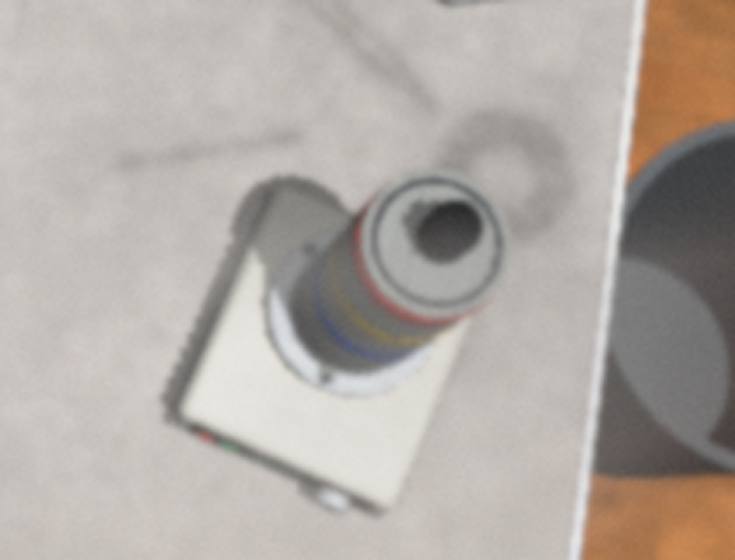

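```bash
cat >> h.py <<'E'
def disc(d,E,x=.542,y=-.2535,z=.193,tag=''):
    P=cloud(d,E);r=np.hypot(P[...,0]-x,P[...,1]-y);Q=P[(abs(P[...,2]-z)<.004)&(r>.014)&(r<.027)&(d>0)]
    f=least_squares(lambda p:p[0]+p[1]*(Q[:,0]-x)+p[2]*(Q[:,1]-y)-Q[:,2],[z,0,0],loss='soft_l1',f_scale=.0005).x
    print(tag,len(Q),'z',f[0].round(4),'slope deg x,y',np.degrees(f[1:]).round(2))
E
python3 - <<'E'
from h import *
o=arm.observe()
c=arm.get_calibration('wrist')
o=dict(position=np.array([.5429,-.2534,.4016]),ee_rot=np.array([-.006,-3.134,-.004]))
disc(np.load('pics/w11.npy'),ext('wrist',o),tag='wrist after')
o=dict(position=np.array([.4437,.1095,.3314]),ee_rot=np.array([-.006,-3.135,-.003]))
disc(np.load('pics/w10.npy'),ext('wrist',o),.4434,.1095,.2614,'wrist held')
o=dict(position=np.array([.4452,.1094,.207]),ee_rot=np.array([-.006,-3.136,-.003]))
disc(np.load('pics/w9.npy'),ext('wrist',o),.4442,.1093,.012,'wrist bench')
for n in('side','top'):
    E=ext(n);disc(np.load(f'pics/{n}0.npy'),E,.4442,.1093,.012,n+' bench')
    for k in range(3): disc(arm.get_image(n)[1],E,tag=n)
E
```

```text
wrist after 1729 z 0.1944 slope deg x,y [ 0.17 -0.02]
wrist held 2244 z 0.262 slope deg x,y [-0.93 -0.02]
wrist bench 1902 z 0.0135 slope deg x,y [ 0.03 -0.02]
side bench 357 z 0.0121 slope deg x,y [-0.14  0.1 ]
side 185 z 0.1931 slope deg x,y [0.17 0.13]
side 187 z 0.1931 slope deg x,y [-0.34  0.37]
side 183 z 0.1933 slope deg x,y [ 0.03 -0.69]
top bench 539 z 0.0122 slope deg x,y [-0.43  0.15]
top 782 z 0.1933 slope deg x,y [-0.04 -0.07]
top 784 z 0.1933 slope deg x,y [ 0.24 -0.2 ]
top 784 z 0.1932 slope deg x,y [-0.11 -0.01]
```

Run:
```python
from h import *
E=ext('top')
for d in(np.load('pics/top0.npy'),arm.get_image('top')[1]):
    P=cloud(d,E);m=(np.hypot(P[...,0]-.61,P[...,1]-.118)<.03)&(P[...,2]>.04)&(P[...,2]<.055);print('vial',m.sum(),P[m].mean(0))
print(arm.sign_off())
```

```text
vial 113 [0.61682923 0.12379927 0.04837727]
vial 111 [0.61697318 0.12377872 0.04850723]
the job is handed in; nothing more can be done
None
```

The sieve column is built on the receiver pan in the order you asked: fine (blue), medium (yellow), coarse (red), then the lid. I handed the job in at about 29 s on the robot's clock, with the gripper open and clear of everything.

- **Seating:** each piece met light contact (about 3–10 N) at its expected seating height. After each sieve was released, its rim measured 113.5, 151.4 and 189.5 mm, where 113, 151 and 189 mm are nominal.
- **Lid:** the two fixed cameras put the lid disc at 193.1–193.3 mm, with 193 mm nominal, and level within their noise (mostly under 0.4°, with one noisier side reading of 0.7°).
- **Bystanders:** the green sieve and the vial measure the same positions as at the start.
- **Readings that disagreed:** the wrist camera read the lid 1.4 mm high (194.4 mm), but it read 1.5 mm high on the bench too, so I put that down to calibration. A first rough plane fit gave the lid about 1° of tilt; a cleaner refit of the same image brought it to about 0.2°. The sieve rims read 0.5–0.7° from the wrist camera, much the same as while they were held, so I took that as bias too; no other camera checked them.

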